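# Load the strap plate and index the carriage to its click stop

### The arm

A 6-joint arm with a two-finger parallel gripper is mounted at the origin on the work surface. World frame = base frame: x ahead of the robot, y to its left, z up, the work surface at z = 0. Lengths are in m, angles in degrees, forces in N, time in s.
With the tool pointing down it reaches from about 0.4 to 0.825 m from the base axis. Payload 7 kg.
Tool frame: the origin (TCP) lies midway between the tips of the shut fingers; the grasp point (between the pads) lies ctrl.tcp_to_grasp behind it (ctrl.tcp_to_grasp is the distance from the TCP to the grasp point, in m); z points along the fingers, y is the line along which they close (so a half turn about z gives the same grasp; the last joint's range is limited). The gripper opens to 88 mm and grips with 3 to 60 N. Pads are 19 mm wide; open, the fingers measure 130 mm over their backs; the gripper's body (78 mm by 193 mm) begins 47 mm behind the grasp point.
Start: joints at [82.111, 20.546, 0.682, 0, -70.136, -16.507], TCP at [0.279, 0.615, 0.227] pointing down, gripper open.
Joint ranges: [-176.03, 176.03], [-82.01, 121.73], [-58.28, 71.71], [-173.87, 95.51], [-174.79, -0.11], [-173.66, 173.66]. Speed limits (degrees/s): [136.94, 136.94, 172.46, 180, 180, 180].

### API

Orientations are given as [roll, pitch, yaw] about the fixed x, y, z axes, in that order (R = Rz(yaw) Ry(pitch) Rx(roll)).
In Python, from plant import ctrl, imaging, close_job gives the robot as it stands.
- The arm moves only by the shell command python3 -m crank 'ROWS'. ROWS is JSON, a list of rows, each a list of 3 entries, a list of its own where there are three numbers: the shift along the world's x, y, z in m, then the turn, a rotation vector about the world's x, y, z in degrees, then the opening, from -1 (shut) to 1 (fully open), so that 0 is half open. A call has 1 to 12 rows; each row shifts and turns the commanded pose from where the row before left it; what a row does not reach is not made up. A row lasts 1/10 s, in which the tool goes at most 50 mm and 8.59 degrees, less where a joint would pass 70% of its speed; a pose out of reach is approached as far as the arm can. A call is refused whole if a number of a shift passes 0.05 or a number of a turn 8.59, either way. A call with a gripper value outside its range is refused whole. The fingers move at their own pace and stop on an object; the grip force is fixed at half the most. Time passes only in rows, so rows that do not move let the fingers close. It gives the time, the measured TCP pose, the force, the opening and the grip force at its end, in the units of the state.
- ctrl.get_obs(): the state, without advancing time (a new reading comes with each control period).
- imaging.snapshot(name): name is "scene" or "top" or "wrist"; returns (picture, depth): 480x640x3 uint8, blue, green, red; 480x640 float32, m along the optical axis (not along the pixel's ray), 0 where there is no reading.
- imaging.camera_model(name): a dict with "mtx" (3x3 intrinsics, pixels), "R" (3x3) and "t" (3): a world point X has camera coordinates R X + t. Camera axes: x right, y down, z forward; pixel columns grow to the right and rows downward; lengths in m; the calibration is good to about 2 mm. A picture is of the moment at which its call begins: read the wrist's pose just before it. camera_model takes no time and is no camera call; for the wrist camera it gives the pose at the moment of the call.
- close_job(): hands the job in; it is judged then, once.
The state is a dict: "clock": time; "joint_pos": joint angles; "qvel": joint speeds; "tau": joint torques, N m; "tool_pos": TCP position; "orientation": TCP orientation; "force": force on the tool from outside, world axes, zero at the start; "moment": the same for the moment, N m; "opening": finger opening in m; "gripper_force": force on a finger pad.
Only numpy, scipy, OpenCV 4.12 (cv2) and the standard library are available. Lean on these libraries where they do the work, as an engineer would, in place of code of your own. Each camera call takes 0.05 s, during which the arm holds its last target. There are 200 camera calls.

### The job

Get the strap plate ready for stamping on the indexing slide: first lay it flat in the framed nest on the carriage and let go of it, while the carriage is still at its starting end. Then take the carriage by its wooden grip and slide it along the rail until the ball clicks into the notch, and finish there, still holding the grip, with the carriage at rest in the notch and the plate still lying in the nest. Leave the spool, the hammer and the round steel disc alone.

Things in the scene. Friction and masses are not known exactly. Their poses are not given: they have to be found in the camera images.
- blank: the strap plate: a loose steel plate 60 x 40 x 6 mm with an upright lug on its middle, 26 (along x) x 14 (along y) x 22 mm high, so 28 mm high in all; about 0.17 kg. Origin: centre of the underside; x along the 60 mm side, z up. Lies on the bench at the start. It may go into the nest either way round by a half turn
- nest (a point): centre of the nest floor on the carriage, 44 mm above the bench: a pocket 64 (x) x 44 (y) mm in a frame 6 mm high and 5 mm thick, for the strap plate with its 60 mm side along x. Axes: y = sliding direction of the carriage from its start towards the notch, x = across the rail, away from the grip, z up. Moves with the carriage
- carriage: the aluminium carriage with its nest and grip: plate 146 (x) x 70 (y) x 12 mm. Origin: under the plate, 32 mm above the bench, midway between the guide rods; axes as for the nest
- grip (a point): the wooden grip of the carriage: an upright fin 30 (x) x 14 (y) x 40 mm high, to be pinched across its 14 mm (fingers closing along the rail). This point: centre of its foot, on the carriage's top, 44 mm above the bench; axes as for the nest, whose centre lies 83 mm away in +x. Fixed to the carriage
- travel (a joint): position of the carriage along its rail, m: 0 at the starting end stop, 0.17 at the far one; starts at 0 to 0.03. It slides along +y of the nest with 2 to 4 N of drag and stays where left. One notch, somewhere between 0.075 and 0.135 (not listed: feel for it). The ball draws the carriage in over the last 6 mm (drag vanishes); after that about 10 N along the rail pushes it out again
- plunger (a joint): how far the carriage's sprung ball (16 mm across; its thin brass pin shows above the carriage between grip and nest) has dropped, m: 0 to 0.0005 while it rides on the steel bar, about 0.0036 when it sits in the notch, a V groove across that bar, 16 mm wide at its mouth
- slide: the slide's wooden base, 170 (x) x 370 (y) x 20 mm, fixed to the bench, with two steel guide rods along y in end blocks up to 37 mm above the bench. Between the rods, 8 mm off the middle towards the grip, lies the steel bar (18 mm wide) with the notch, seen from above until the carriage covers it. Origin: centre of the underside; axes as for the nest
- spool: bystander: a bare wooden spool, 38 mm across, 50 mm high, standing. Origin: centre of the underside
- hammer: bystander: a hammer lying on the bench, 260 mm long along its x, 26 mm high, wooden handle to -x, steel head 88 mm wide at +x. Origin: midway along it, underneath
- disc: bystander: a round dark steel disc, 56 mm across, 12 mm thick. Origin: centre of the underside

How it is judged:
By the outcome, as a careful person would: the job done as asked, in the order asked, and still so for the second after the job is handed in, while the arm keeps its last pose, push and grip.
It also fails if it takes over 51 s, if anything falls off the work surface, if the arm or the gripper's body presses on something with over 40 N, if the wrist force passes 120 N, or if a joint passes its speed limit or range.

## Working session

There is one attempt and no reset: what is moved stays moved. The work goes in short steps, Python scripts to look and compute and a shell command to move; the robot and the scene stay as the last step left them, time stands still between calls to the robot, and variables do not carry over. Pictures are saved under pics/ and viewed, at most 10 in all, crops included, and the job is handed in when it is done.

```bash
mkdir -p pics; ls; python3 - <<'E'
from plant import ctrl, imaging
import cv2,numpy as np
o=ctrl.get_obs()
print({k:np.round(v,3).tolist() for k,v in o.items()},ctrl.tcp_to_grasp)
for n in("top","scene"):
    p,d=imaging.snapshot(n); cv2.imwrite(f"pics/{n}0.png",p); np.save(f"{n}0.npy",d)
    m=imaging.camera_model(n); print(n,m)
E
```

```text
pics
{'clock': 0.0, 'joint_pos': [82.113, 20.592, 0.635, -0.019, -70.135, -16.505], 'qvel': [0.029, -0.035, -0.027, -0.088, 0.063, -0.009], 'tau': [-0.001, -58.272, 29.306, 6.997, 0.007, -0.0], 'tool_pos': [0.279, 0.614, 0.226], 'orientation': [179.906, -0.009, -24.399], 'force': [0.359, 0.213, 0.488], 'moment': [-0.024, 0.024, -0.007], 'gripper_force': 0.0, 'opening': 0.088} 0.0188
top {'mtx': array([[510.01361158,   0.        , 327.81427155],
       [  0.        , 510.01361158, 230.24069159],
       [  0.        ,   0.        ,   1.        ]]), 'R': array([[ 4.89980176e-04, -9.99606156e-01, -2.80587429e-02],
       [-9.88707212e-01,  3.72060823e-03, -1.49813905e-01],
       [ 1.49859297e-01,  2.78152873e-02, -9.88315992e-01]]), 't': array([-0.16515   ,  0.57936124,  0.85639297])}
scene {'mtx': array([[553.99120245,   0.        , 308.33375986],
       [  0.        , 553.99120245, 239.60949399],
       [  0.        ,   0.        ,   1.        ]]), 'R': array([[-0.47043813,  0.88229796, -0.01543627],
       [ 0.50769604,  0.25631119, -0.82252617],
       [-0.72175667, -0.39478461, -0.56851774]]), 't': array([ 0.44350357, -0.21297241,  1.36597508])}
```

View pics/top0.png

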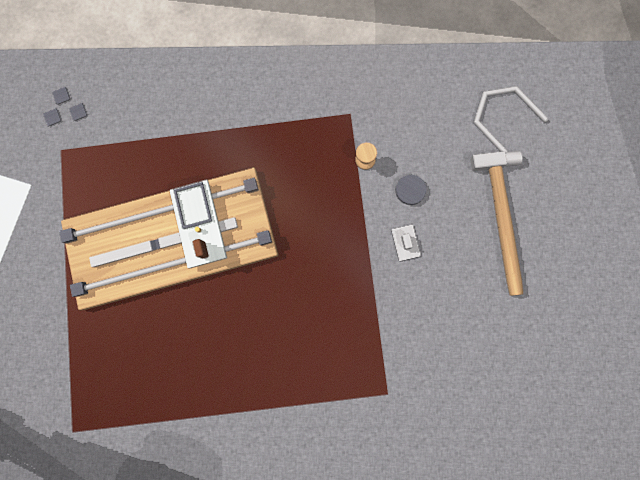

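The top view shows the carriage at about (197,222), with its grip at (200,248) and nest at (194,205). The notch is the dark mark on the bar at (155,244), so sliding goes to image left. The strap plate is at (406,243), the disc at (411,190) and the spool at (366,155).

```bash
cat >h.py <<'E'
from plant import ctrl, imaging
import cv2,numpy as np
def ray(n,uv,z,m=None):
    m=m or imaging.camera_model(n); uv=np.atleast_2d(np.float64(uv))
    d=(m["R"].T@np.linalg.inv(m["mtx"])@np.c_[uv,np.ones(len(uv))].T).T
    c=-m["R"].T@m["t"]; s=(z-c[2])/d[:,2]
    return c+s[:,None]*d
def blobs(mask,off,amin):
    cs,_=cv2.findContours(mask,cv2.RETR_EXTERNAL,cv2.CHAIN_APPROX_NONE)
    return [np.float32(c[:,0]+np.array(off)) for c in cs if cv2.contourArea(c)>amin]
def rect(P):
    (cx,cy),(w,h),a=cv2.minAreaRect(np.float32(P[:,:2]*1000))
    if w<h: w,h,a=h,w,a+90
    return np.round([cx,cy,w,h,a],1)
E
python3 - <<'E'
from h import *
p=cv2.imread("pics/top0.png"); g=p.min(2)
def bl(u0,u1,v0,v1,th,amin): return blobs((g[v0:v1,u0:u1]>th).astype(np.uint8),(u0,v0),amin)
for th in(165,180,195):
  for b in bl(385,430,218,270,th,200): print("plate",th,rect(ray("top",b,.006)))
  for b in bl(160,232,172,275,th,800): print("carr",th,rect(ray("top",b,.044)))
hsv=cv2.cvtColor(p,cv2.COLOR_BGR2HSV)
def roi(m,u0,u1,v0,v1,amin): return blobs(m[v0:v1,u0:u1].astype(np.uint8),(u0,v0),amin)
for b in roi((g<60),185,215,235,262,30): print("grip px",b.mean(0),rect(ray("top",b,.084)))
for b in roi((hsv[...,1]>150)&(hsv[...,2]>120),190,206,222,236,3): print("pin",b.mean(0),ray("top",b.mean(0),.05))
m=(p.max(2)<130)
for r in((58,78,228,245),(70,90,280,298),(242,260,176,196),(255,273,228,248)):
  for b in roi(m,*r,40): print("block",rect(ray("top",b,.037)))
for b in roi(m,148,164,234,254,15): print("notch",b.mean(0),rect(ray("top",b,.03)))
w=np.hstack([cv2.resize(p[165:280,160:240],None,fx=5,fy=5),cv2.resize(p[215:273,384:424],None,fx=9.5,fy=9.914)])
cv2.imwrite("pics/crop1.png",cv2.resize(w,(780,575)));
E
```

```text
plate 165 [ 562.5 -306.6   60.5   40.7   12.4]
carr 165 [586.5  87.9 145.6 116.   15.3]
plate 180 [ 561.9 -306.4   59.    38.8   12.8]
carr 180 [586.3  87.8 145.  115.2  15.3]
plate 195 [ 561.8 -306.3   58.7   38.7   12.9]
carr 195 [585.9  88.  144.2 115.3  15.6]
grip px [199.44444 247.97531] [542.8  46.7  32.7  19.   14.7]
block [571.5 299.4  28.2  24.6 106.8]
block [475.9 273.5  30.3  25.4  94.4]
block [662.  -26.6  25.1  23.1  14.9]
block [566.9 -52.5  23.7  23.7  15.9]
notch [155.79488 245.1282 ] [556.6 141.3  20.7  18.2 104.2]
```

View pics/crop1.png

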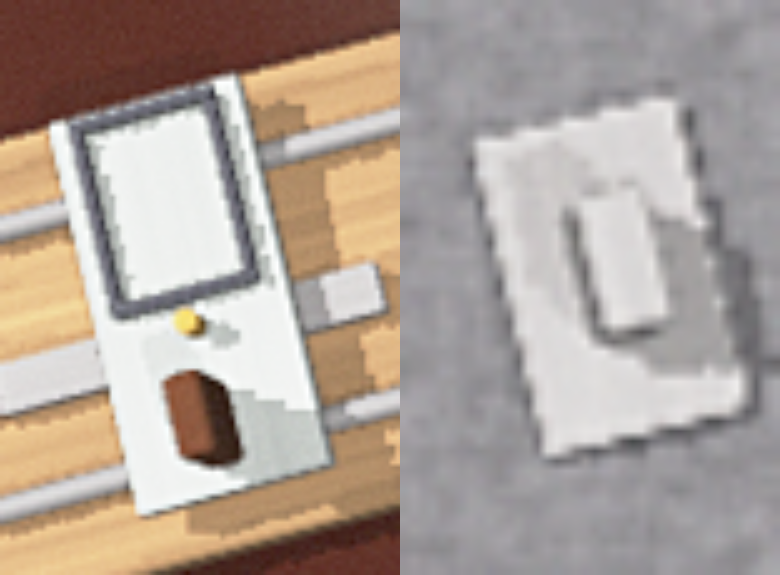

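The crop shows the pocket frame with outer corners near crop (68,122), (212,85), (258,280) and (118,318), and the brass pin at (188,322). The plate on the right has its lug central. Next I'll swing over the slide for a close look.

```bash
python3 - <<'E'
from h import *
f=lambda l:np.array(l)/5+[160,165]
P=ray("top",f([(68,122),(212,85),(258,280),(118,318)]),.05);print(rect(P))
print("pin",ray("top",f([(188,322)]),.05)*1000, "gripTop",ray("top",f([(188,413)]),.084)*1000)
m=imaging.camera_model("wrist");print(m["mtx"],-m["R"].T@m["t"],m["R"][2])
E
python3 -m crank '[[[0.025,-0.043,0],[0,0,3.1],1],[[0.025,-0.043,0],[0,0,3.1],1],[[0.025,-0.043,0],[0,0,3.1],1],[[0.025,-0.043,0],[0,0,3.1],1],[[0.025,-0.043,0],[0,0,3.1],1],[[0.025,-0.043,0],[0,0,3.1],1],[[0.025,-0.043,0],[0,0,3.1],1],[[0.025,-0.043,0],[0,0,3.1],1],[[0.025,-0.043,0],[0,0,3.1],1],[[0.025,-0.043,0],[0,0,3.1],1],[[0.025,-0.043,0],[0,0,3.1],1],[[0,0,0],[0,0,3.1],1]]'
python3 - <<'E'
from h import *
m=imaging.camera_model("wrist"); p,d=imaging.snapshot("wrist"); cv2.imwrite("pics/w1.png",p); np.save("w1.npy",d)
np.savez("w1m.npz",**m)
print(-m["R"].T@m["t"],np.round(m["R"],3),ctrl.get_obs()["tool_pos"])
E
```

```text
[623.6  73.2  73.7  52.8  15. ]
pin [[580.13047454  62.42944633  50.        ]] gripTop [[543.96441865  51.41209072  84.        ]]
[[374.91332652   0.         321.15178778]
 [  0.         374.91332652 245.75530811]
 [  0.           0.           1.        ]] [0.35288837 0.58156154 0.38453062] [-0.27347233  0.1210416  -0.95423363]
clock: 1.3
tool_pos: [0.5554, 0.1369, 0.2259]
orientation: [179.9, 0.1, 12.6]
force: [-0.4, 0.8, 0.2]
opening: 0.0876
gripper_force: 0.0
[0.63500797 0.15547373 0.38463601] [[ 0.219 -0.976  0.002]
 [-0.931 -0.208  0.301]
 [-0.293 -0.068 -0.954]] [0.55458293 0.13868316 0.22588335]
```

View pics/w1.png

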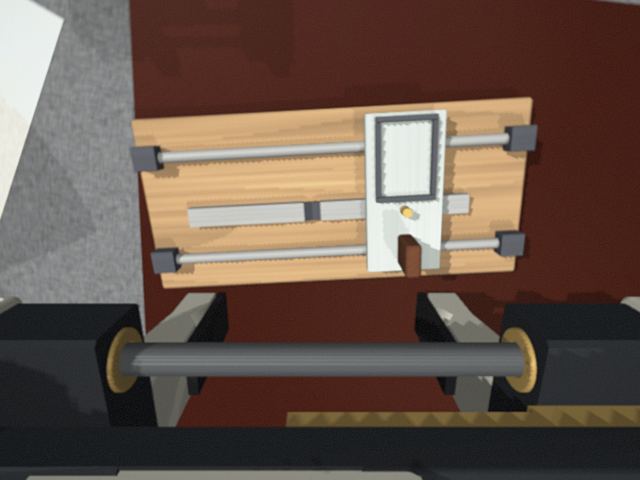

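The wrist view shows the whole slide: nest frame centred near (407,158), pin at (407,212) and notch at (312,211). I'll measure all of them from this picture and move on towards the plate.

```bash
python3 - <<'E'
from h import *
p=cv2.imread("pics/w1.png"); m=dict(np.load("w1m.npz")); g=p.max(2)
def roi(mk,u0,u1,v0,v1,amin): return blobs(mk[v0:v1,u0:u1].astype(np.uint8),(u0,v0),amin)
for th in(110,130):
  for b in roi(g<th,371,444,110,206,500): print("frame",rect(ray("",b,.05,m)))
for b in roi(p.min(2)>150,360,450,105,280,800): print("carr",rect(ray("",b,.044,m)))
for b in roi(g<140,300,325,195,225,40): print("notch",b.mean(0),rect(ray("",b,.0285,m)))
for r in((128,162,142,174),(148,180,244,275),(500,540,120,155),(492,528,228,258)):
  for b in roi(g<120,*r,100): print("block",rect(ray("",b,.037,m)))
hsv=cv2.cvtColor(p,cv2.COLOR_BGR2HSV)
for b in roi((hsv[...,1]>110)&(g>150),398,416,203,222,5): print("pin",b.mean(0),ray("",b.mean(0),.05,m)*1000)
for b in roi((p.min(2)<80)&(hsv[...,1]>80),394,424,233,262,50): print("grip",rect(ray("",b,.084,m)))
E
python3 -m crank '[[[0.0006,-0.047,0],[0,0,0],1],[[0.0006,-0.047,0],[0,0,0],1],[[0.0006,-0.047,0],[0,0,0],1],[[0.0006,-0.047,0],[0,0,0],1],[[0.0006,-0.047,0],[0,0,0],1],[[0.0006,-0.047,0],[0,0,0],1],[[0,-0.047,0],[0,0,0],1],[[0,-0.047,0],[0,0,0],1],[[0,-0.02,0],[0,0,0],1],[[0,0,0],[0,0,0],1],[[0,0,0],[0,0,0],1]]'
python3 - <<'E'
from h import *
o=ctrl.get_obs();m=imaging.camera_model("wrist"); p,d=imaging.snapshot("wrist"); cv2.imwrite("pics/w2.png",p)
np.savez("w2m.npz",**m); print(o["tool_pos"],o["orientation"])
E
```

```text
frame [625.   76.8  72.2  52.5  15.7]
frame [625.3  76.4  73.3  53.3  15.5]
carr [593.   70.2 147.3  76.5  14.9]
notch [311.8    208.9125] [558.5 146.4  22.1  18.4 107.1]
block [573.5 302.7  28.7  23.2 105.2]
block [479.1 278.6  32.4  30.4   4.7]
block [666.1 -21.3  36.5  29.1 102.7]
block [569.8 -48.7  32.2  30.9 110.5]
pin [406.1154  211.61539] [[580.77334949  63.35905394  50.        ]]
grip [556.6  60.8  23.8  17.9  16.2]
clock: 2.45
tool_pos: [0.5572, -0.254, 0.2261]
orientation: [-180.0, 0.0, 12.7]
force: [-0.1, 0.2, 0.0]
opening: 0.0876
gripper_force: 0.0
[ 0.55721465 -0.25399757  0.22606873] [-1.79969202e+02  4.10518005e-02  1.27285207e+01]
```

View pics/w2.png

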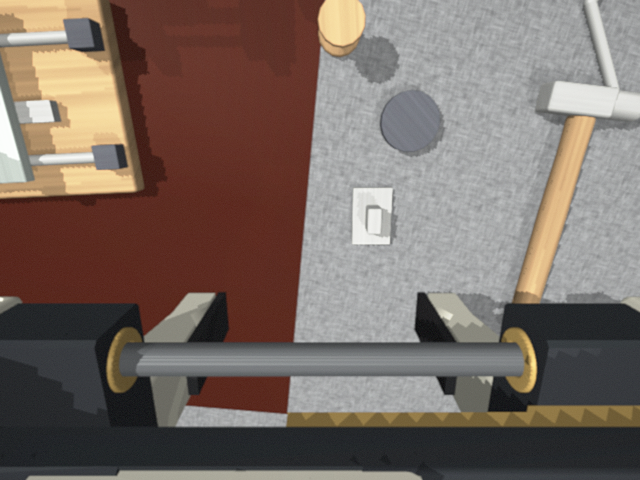

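The plate is at (372,216), aligned with the image, so the tool yaw matches it. I'll measure it here.

```bash
python3 - <<'E'
from h import *
p=cv2.imread("pics/w2.png"); m=dict(np.load("w2m.npz"))
for th in(150,170,185):
  for b in blobs((p.min(2)[180:255,340:405]>th).astype(np.uint8),(340,180),500):
    r=rect(ray("",b,.006,m)); print(r)
c=np.array([562.2,-306.5]); print(r[:2]-1000*ctrl.get_obs()["tool_pos"][:2])
E
```

```text
[ 561.5 -307.7   79.5   68.3   13.6]
[ 558.  -303.5   75.6   48.3    9.9]
[ 562.6 -305.6   59.2   40.1   12.7]
[  5.20102161 -52.15305567]
```

Both views agree: plate at (562.4, -306.1) mm, yaw 12.7°. I'll descend to it and grasp the lug.

```bash
python3 -m crank '[[[0.0026,-0.026,-0.03],[0,0,0],1],[[0.0026,-0.026,-0.03],[0,0,0],1],[[0,0,-0.04],[0,0,0],1],[[0,0,-0.04],[0,0,0],1],[[0,0,-0.03],[0,0,0],1],[[0,0,-0.02],[0,0,0],1],[[0,0,-0.015],[0,0,0],1],[[0,0,-0.011],[0,0,0],1],[[0,0,0],[0,0,0],1],[[0,0,0],[0,0,0],0.2]]'
python3 -m crank '[[[0,0,0],[0,0,0],-1],[[0,0,0],[0,0,0],-1],[[0,0,0],[0,0,0],-1],[[0,0,0],[0,0,0],-1],[[0,0,0],[0,0,0],-1],[[0,0,0],[0,0,0],-1],[[0,0,0],[0,0,0],-1],[[0,0,0],[0,0,0],-1]]'
```

```text
clock: 3.5
tool_pos: [0.5633, -0.3061, 0.0114]
orientation: [180.0, -0.0, 12.8]
force: [-0.7, 0.1, 0.4]
opening: 0.0836
gripper_force: 0.0
clock: 4.3
tool_pos: [0.5626, -0.3063, 0.0105]
orientation: [180.0, 0.0, 12.8]
force: [0.3, 1.1, 0.0]
opening: 0.0212
gripper_force: 0.0
```

```bash
python3 -m crank '[[[0,0,0],[0,0,0],-1],[[0,0,0],[0,0,0],-1],[[0,0,0],[0,0,0],-1],[[0,0,0],[0,0,0],-1],[[0,0,0],[0,0,0],-1]]'
```

```text
clock: 4.8
tool_pos: [0.5626, -0.3063, 0.0105]
orientation: [-180.0, 0.0, 12.8]
force: [0.1, -0.1, -1.4]
opening: 0.0136
gripper_force: 30.0
```

Gripped: 13.6 mm opening, 30 N. I'll lift and carry it to a still viewing pose in front of the nest.

```bash
python3 -m crank '[[[0,0,0.02],[0,0,0],-1],[[0,0,0.04],[0,0,0],-1],[[0,0.02,0.04],[0,0,0.5],-1],[[0,0.04,0.03],[0,0,0.5],-1],[[0,0.045,0.02],[0,0,0.5],-1],[[0,0.045,0],[0,0,0.5],-1],[[0,0.045,0],[0,0,0.5],-1],[[0,0.045,0],[0,0,0],-1],[[0,0.045,0],[0,0,0],-1],[[0,0.045,0],[0,0,0],-1],[[0,0.03,0],[0,0,0],-1],[[0,0.01,0],[0,0,0],-1]]'
python3 -m crank '[[[0,0,0],[0,0,0],-1],[[0,0,0],[0,0,0],-1],[[0,0,0],[0,0,0],-1]]'
python3 - <<'E'
from h import *
o=ctrl.get_obs();m=imaging.camera_model("wrist"); p,d=imaging.snapshot("wrist"); cv2.imwrite("pics/w3.png",p)
np.savez("w3m.npz",**m); print(o["tool_pos"],o["orientation"],o["opening"],o["qvel"].round(2) if hasattr(o["qvel"],"round") else o["qvel"])
E
```

```text
clock: 6.0
tool_pos: [0.5623, 0.0665, 0.1604]
orientation: [-180.0, 0.0, 15.5]
force: [-0.3, -0.3, -2.2]
opening: 0.014
gripper_force: 30.0
clock: 6.3
tool_pos: [0.5624, 0.0626, 0.1604]
orientation: [180.0, 0.0, 15.2]
force: [-0.5, -0.9, -1.9]
opening: 0.0137
gripper_force: 30.0
[0.56239274 0.06261645 0.16038597] [1.79995318e+02 3.32749577e-02 1.52384729e+01] 0.013656103556546879 [-0.34 -0.03  0.15  0.07 -0.02 -0.08]
```

View pics/w3.png

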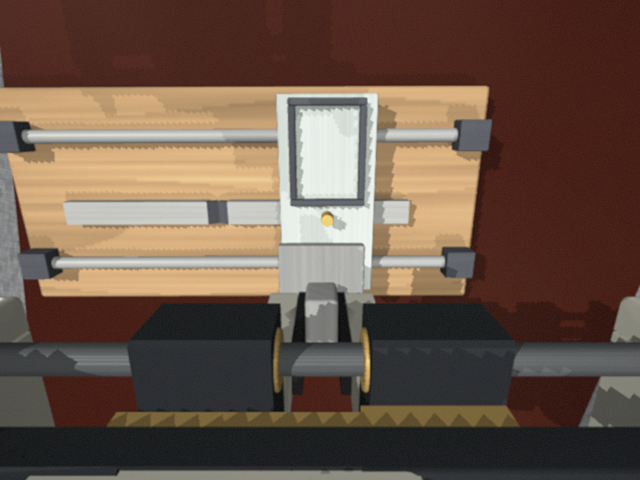

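The nest frame spans (289–367, 98–206) and is aligned with the image. The held plate's front edge is at v≈243, u 279–364. The notch is at (217,212).

```bash
python3 - <<'E'
from h import *
p=cv2.imread("pics/w3.png"); m=dict(np.load("w3m.npz")); g=p.max(2)
def roi(mk,u0,u1,v0,v1,amin): return blobs(mk[v0:v1,u0:u1].astype(np.uint8),(u0,v0),amin)
for th in(100,120,140):
  for b in roi(g<th,283,373,94,210,500):
    print("frame",rect(ray("",b,.05,m)))
for b in roi(g<140,205,231,198,228,60): print("notch",b.mean(0),ray("",b.mean(0),.0285,m)*1000)
gr=cv2.cvtColor(p,cv2.COLOR_BGR2GRAY).astype(int)
print(gr[255,270:290],gr[255,355:375],gr[236:250,300],gr[236:250,345])
P=ray("",[(279.5,255),(364,255),(300,243),(345,243)],.1559,m); print(P*1000)
# block centres for slide axis
for r in((0,32,118,154),(18,62,245,280),(452,494,116,152),(440,477,244,280)):
  for b in roi(g<110,*r,100):print("blk",rect(ray("",b,.037,m)))
E
```

```text
frame [626.8  76.6  68.4  51.8  15.3]
frame [625.1  75.7  73.4  53.2  15.4]
frame [625.1  75.7  73.4  53.9  15.4]
notch [216.69768 210.96512] [[558.90974282 147.38768145  28.5       ]]
[138 136 137 136 136 137 136 132 146 172 179 177 174 176 175 179 177 177
 177 178] [178 178 178 178 175 180 178 171 158 175 226 241 241 242 245 239 190 114
  90  96] [234 232 232 232 230 231 199 142 119 141 170 182 178 178] [241 241 241 241 243 243 213 140 109 132 169 179 178 175]
[[582.15228043  88.2371803  155.9       ]
 [592.37603764  50.72509583 155.9       ]
 [590.22930723  80.56420542 155.9       ]
 [595.61984726  60.78838328 155.9       ]]
blk [576.5 296.1  25.3  22.5 101.3]
blk [482.7 274.   33.5  29.2 103.7]
blk [666.1 -23.1  30.7  24.2 105.3]
blk [569.9 -48.7  30.4  28.9  21.7]
```

The held plate's measured centre (562.3, 62.9) matches the TCP, so I trust the wrist view of the nest at about (624.9, 75.4) mm. I'll go to a hover just above the frame and check.

```bash
python3 -m crank '[[[0.02,0.004,0],[0,0,0],-1],[[0.025,0.005,0],[0,0,0],-1],[[0.0175,0.0037,-0.01],[0,0,0],-1],[[0,0,-0.025],[0,0,0],-1],[[0,0,-0.025],[0,0,0],-1],[[0,0,-0.02],[0,0,0],-1],[[0,0,-0.008],[0,0,0],-1],[[0,0,0],[0,0,0],-1],[[0,0,0],[0,0,0],-1],[[0,0,0],[0,0,0],-1]]'
python3 - <<'E'
from h import *
o=ctrl.get_obs();m=imaging.camera_model("wrist"); p,d=imaging.snapshot("wrist"); cv2.imwrite("pics/w4.png",p)
np.savez("w4m.npz",**m); print(o["tool_pos"],o["orientation"])
cv2.imwrite("pics/w4c.png",cv2.resize(p[130:330,220:430],None,fx=3,fy=3)[:600])
E
```

```text
clock: 7.35
tool_pos: [0.626, 0.0765, 0.074]
orientation: [-180.0, -0.1, 15.3]
force: [-0.3, 0.1, -1.9]
opening: 0.0136
gripper_force: 30.0
[0.62599705 0.07648009 0.07396731] [-1.79994507e+02 -1.26381718e-01  1.52997619e+01]
```

View pics/w4c.png

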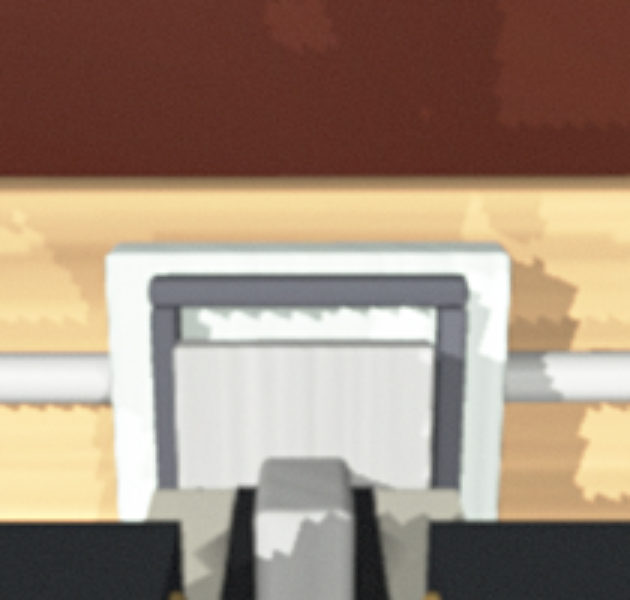

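The plate is over the pocket: plate edges at crop u 175 and 434, frame outer edges at 151 and 468, frame far top edge at v≈281, and plate front edge at v≈345. I'll turn these into offsets.

```bash
python3 - <<'E'
from h import *
m=dict(np.load("w4m.npz")); f=lambda l:np.array(l)/3+[220,130]
a=np.radians(15.35);ex=np.array([np.cos(a),np.sin(a)]);ey=np.array([-ex[1],ex[0]])
T=np.array([.6260,.0765])
def loc(l,z):
    P=ray("",f(l),z,m)[:,:2]-T; return np.round(np.c_[P@ex,P@ey]*1000,1).tolist()
print("frame side outer L,R",loc([(152,330),(465.5,330),(154,450),(463,450)],.05),"inner",loc([(178,330),(438,330),(175.5,450),(439,450)],.05),"far outer/inner",loc([(310,282),(310,306)],.05))
print("plate L,R",loc([(175.5,360),(434,360),(176,450),(433,450)],.0695),"front",loc([(310,345)],.0695))
print(ctrl.get_obs()["tool_pos"])
E
```

```text
frame side outer L,R [[27.2, 26.0], [27.2, -27.2], [5.3, 26.5], [5.3, -27.7]] inner [[27.2, 21.6], [27.2, -22.5], [5.3, 22.8], [5.3, -23.4]] far outer/inner [[35.6, -0.8], [31.4, -0.8]]
plate L,R [[28.2, 19.9], [28.2, -19.6], [13.4, 20.3], [13.4, -20.0]] front [[30.6, -0.7]]
[0.62590054 0.07657456 0.07391568]
```

Frame and plate measurements both say shift by about (-1.1, -0.9) mm. I'll correct and lower gently.

```bash
python3 -m crank '[[[-0.0011,-0.0009,0],[0,0,0],-1],[[0,0,-0.003],[0,0,0],-1],[[0,0,-0.003],[0,0,0],-1],[[0,0,-0.002],[0,0,0],-1],[[0,0,-0.002],[0,0,0],-1],[[0,0,-0.002],[0,0,0],-1],[[0,0,-0.002],[0,0,0],-1],[[0,0,-0.002],[0,0,0],-1],[[0,0,0],[0,0,0],-1],[[0,0,0],[0,0,0],-1]]'
python3 -m crank '[[[0,0,-0.001],[0,0,0],-1],[[0,0,-0.001],[0,0,0],-1],[[0,0,-0.001],[0,0,0],-1],[[0,0,0],[0,0,0],-1],[[0,0,0],[0,0,0],-1]]'
```

```text
clock: 8.4
tool_pos: [0.624, 0.0755, 0.0565]
orientation: [180.0, 0.0, 15.3]
force: [0.2, -0.2, -1.1]
opening: 0.0137
gripper_force: 30.0
clock: 8.9
tool_pos: [0.6241, 0.0755, 0.0545]
orientation: [180.0, -0.0, 15.3]
force: [-3.2, 0.5, 5.7]
opening: 0.014
gripper_force: 30.0
```

Floor contact is at the expected height (0.0545). I'll release, then rise and back off.

```bash
python3 -m crank '[[[0,0,0],[0,0,0],-0.3],[[0,0,0],[0,0,0],-0.3],[[0,0,0],[0,0,0],-0.3],[[0,0,0],[0,0,0],-0.3],[[0,0,0],[0,0,0],-0.3]]'
python3 -m crank '[[[0,0,0.01],[0,0,0],0.3],[[0,0,0.02],[0,0,0],0.3],[[0,0,0.03],[0,0,0],0.3],[[-0.03,-0.008,0.03],[0,0,0],0.3],[[-0.04,-0.012,0],[0,0,0],0.3],[[-0.02,-0.003,0],[0,0,0],0.3],[[0,0,0],[0,0,0],0.3],[[0,0,0],[0,0,0],0.3],[[0,0,0],[0,0,0],0.3]]'
python3 - <<'E'
from h import *
o=ctrl.get_obs();m=imaging.camera_model("wrist"); p,d=imaging.snapshot("wrist"); cv2.imwrite("pics/w5.png",p)
np.savez("w5m.npz",**m); print(o["tool_pos"],o["opening"])
E
```

```text
clock: 9.4
tool_pos: [0.6241, 0.0755, 0.0535]
orientation: [180.0, 0.0, 15.3]
force: [-0.2, -0.2, -0.5]
opening: 0.0306
gripper_force: 0.0
clock: 10.3
tool_pos: [0.5349, 0.0528, 0.144]
orientation: [180.0, -0.1, 15.3]
force: [0.4, -0.1, 0.2]
opening: 0.0571
gripper_force: 0.0
[0.53489952 0.05278259 0.14404521] 0.057069696486639114
```

View pics/w5.png

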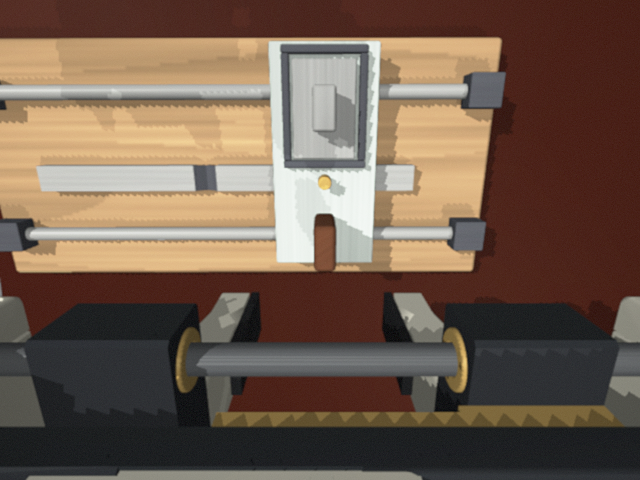

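The plate lies flat in the nest with a clear gap all round. The pin is at (324,183), the grip at (324,214 and below), and the notch at (205,178), about 86 mm ahead. Next I'll grasp the grip at about (544, 53) mm.

```bash
python3 -m crank '[[[0.005,0.0003,-0.02],[0,0,0],0.3],[[0.0044,0.0003,-0.02],[0,0,0],0.3],[[0,0,-0.02],[0,0,0],0.3],[[0,0,-0.02],[0,0,0],0.3],[[0,0,-0.009],[0,0,0],0.3],[[0,0,-0.004],[0,0,0],0.3],[[0,0,0],[0,0,0],0.3],[[0,0,0],[0,0,0],-0.4],[[0,0,0],[0,0,0],-0.4],[[0,0,0],[0,0,0],-0.4],[[0,0,0],[0,0,0],-1],[[0,0,0],[0,0,0],-1]]'
python3 -m crank '[[[0,0,0],[0,0,0],-1],[[0,0,0],[0,0,0],-1],[[0,0,0],[0,0,0],-1]]'
python3 - <<'E'
from h import *
p=cv2.imread("pics/w5.png"); m=dict(np.load("w5m.npz")); g=p.max(2)
def roi(mk,u0,u1,v0,v1,amin): return blobs(mk[v0:v1,u0:u1].astype(np.uint8),(u0,v0),amin)
ey=np.array([-.2647,.9643])
for b in roi(g<140,190,222,165,192,60): print("notch",[float(ray("",b.mean(0),z,m)[0,:2]@ey*1000) for z in(.024,.0285)])
for th in(100,120):
  for b in roi(g<th,277,374,40,170,500): r=rect(ray("",b,.05,m)); print("frame",r,r[:2]@ey)
E
```

```text
clock: 11.55
tool_pos: [0.5435, 0.0532, 0.0509]
orientation: [-180.0, -0.0, 15.3]
force: [0.2, -1.0, 0.4]
opening: 0.0225
gripper_force: 0.0
clock: 11.85
tool_pos: [0.5434, 0.0533, 0.0507]
orientation: [-180.0, -0.0, 15.3]
force: [-0.7, 1.8, 3.3]
opening: 0.014
gripper_force: 30.0
notch [-4.5982312566323325, -5.978935211959547]
frame [626.9  76.2  68.1  52.7  15.5] -92.46076999999998
frame [625.3  75.7  72.6  53.2  15.4] -92.51939999999999
```

Gripped (14.0 mm opening). The notch is about 87 mm along the rail. I'll slide about 77 mm first, then feel for it.

```bash
python3 -m crank '[[[-0.0008,0.0029,0],[0,0,0],-1],[[-0.0021,0.0077,0],[0,0,0],-1],[[-0.00265,0.00964,0],[0,0,0],-1],[[-0.00265,0.00964,0],[0,0,0],-1],[[-0.00265,0.00964,0],[0,0,0],-1],[[-0.00265,0.00964,0],[0,0,0],-1],[[-0.00265,0.00964,0],[0,0,0],-1],[[-0.00265,0.00964,0],[0,0,0],-1],[[-0.0013,0.0048,0],[0,0,0],-1],[[-0.0005,0.0019,0],[0,0,0],-1],[[0,0,0],[0,0,0],-1],[[0,0,0],[0,0,0],-1]]'
```

```text
clock: 13.05
tool_pos: [0.5226, 0.1288, 0.0507]
orientation: [-180.0, -0.0, 15.3]
force: [-4.1, 1.6, 5.1]
opening: 0.0138
gripper_force: 30.0
```

```bash
for i in 1 2; do python3 -m crank '[[[-0.0005,0.00193,0],[0,0,0],-1],[[0,0,0],[0,0,0],-1],[[0,0,0],[0,0,0],-1]]' | egrep 'tool|force: \['; done
for i in 1 2; do python3 -m crank '[[[-0.00026,0.00096,0],[0,0,0],-1],[[0,0,0],[0,0,0],-1],[[0,0,0],[0,0,0],-1]]' | egrep 'tool|force: \['; done
```

```text
tool_pos: [0.5221, 0.1305, 0.0507]
force: [-3.1, 1.5, 6.5]
tool_pos: [0.5215, 0.1326, 0.0507]
force: [-4.2, 2.7, 5.4]
tool_pos: [0.5213, 0.1333, 0.0507]
force: [-3.4, 0.6, 5.1]
tool_pos: [0.5211, 0.1342, 0.0507]
force: [-3.3, 0.8, 4.9]
```

```bash
python3 -m crank '[[[-0.00026,0.00096,0],[0,0,0],-1],[[0,0,0],[0,0,0],-1]]' | egrep 'tool|force: \['
python3 -m crank '[[[-0.00026,0.00096,0],[0,0,0],-1],[[0,0,0],[0,0,0],-1]]' | egrep 'tool|force: \['
python3 -m crank '[[[-0.00026,0.00096,0],[0,0,0],-1],[[0,0,0],[0,0,0],-1]]' | egrep 'tool|force: \['
python3 -m crank '[[[-0.00026,0.00096,0],[0,0,0],-1],[[0,0,0],[0,0,0],-1]]' | egrep 'tool|force: \['
```

```text
tool_pos: [0.5208, 0.1351, 0.0507]
force: [-3.9, -0.6, 5.5]
tool_pos: [0.5207, 0.1357, 0.0507]
force: [-2.1, -2.8, 5.9]
tool_pos: [0.5206, 0.136, 0.0507]
force: [0.7, -6.3, 5.7]
tool_pos: [0.5204, 0.1365, 0.0507]
force: [1.7, -8.7, 5.4]
```

Resistance has built to about -9 N along the rail, so the ball is in the notch and I'm slightly past bottom. I'll back off the command, then check the pin height by depth.

```bash
python3 -m crank '[[[0.00026,-0.00096,0],[0,0,0],-1],[[0,0,0],[0,0,0],-1]]' | egrep 'tool|force: \['
python3 -m crank '[[[0.00026,-0.00096,0],[0,0,0],-1],[[0,0,0],[0,0,0],-1],[[0,0,0],[0,0,0],-1]]' | egrep 'tool|force: \['
python3 - <<'E'
from h import *
o=ctrl.get_obs();m=imaging.camera_model("wrist"); p,d=imaging.snapshot("wrist"); cv2.imwrite("pics/w6.png",p); np.save("w6.npy",d);np.savez("w6m.npz",**m)
print(o["tool_pos"],o["force"])
def pins(p,d,m,tag,u0=0,u1=640,v0=0,v1=300):
    hsv=cv2.cvtColor(p,cv2.COLOR_BGR2HSV); mk=(hsv[...,1]>120)&(hsv[...,0]>15)&(hsv[...,0]<32)&(hsv[...,2]>140)
    w=np.zeros_like(mk); w[v0:v1,u0:u1]=1; n,l,s,c=cv2.connectedComponentsWithStats((mk&w).astype(np.uint8))
    for i in range(1,n):
        if 8<s[i,4]<400:
            v,u=np.where(l==i); z=d[v,u]; X=(np.c_[u,v,np.ones(len(u))]@np.linalg.inv(m["mtx"]).T)*z[:,None]
            W=(X-m["t"])@m["R"]; k=z>0; print(tag,c[i].round(1),s[i,2:5],"z max/med",W[k,2].max().round(4),np.median(W[k,2]).round(4))
pins(p,d,m,"now",250,400,120,260)
pins(cv2.imread("pics/w1.png"),np.load("w1.npy"),dict(np.load("w1m.npz")),"w1",395,420,200,225)
E
```

```text
tool_pos: [0.5205, 0.1362, 0.0507]
force: [-0.6, -4.6, 5.1]
tool_pos: [0.5206, 0.1358, 0.0507]
force: [-2.2, -1.6, 6.0]
[0.52061568 0.13577883 0.05066567] [-2.23506137 -1.62379647  5.97704584]
now [320.7 230.7] [ 19  19 286] z max/med 0.057 0.0548
w1 [406.  211.5] [11 10 75] z max/med 0.0596 0.0579
```

View pics/w6.png

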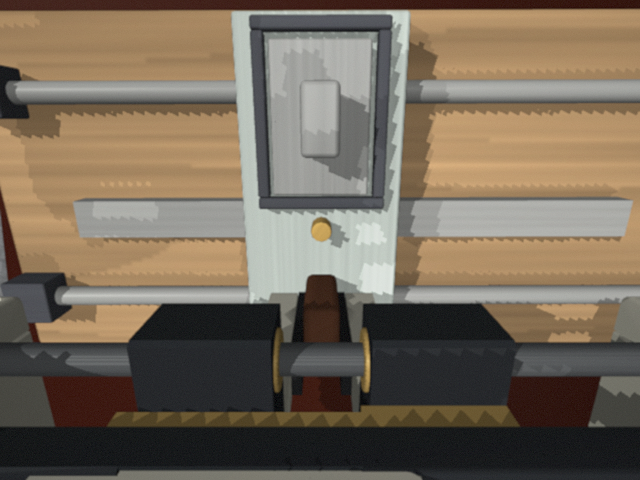

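The plate is lying inside the nest with the gripper on the grip. The notch is covered by the carriage, and the pin is at (321,231), looking lower. I'll check its height relative to the carriage top in both pictures.

```bash
python3 - <<'E'
from h import *
def z(f,u,v):
    d=np.load(f+".npy"); m=dict(np.load(f+"m.npz")); d=d[v[0]:v[1],u[0]:u[1]]
    V,U=np.mgrid[v[0]:v[1],u[0]:u[1]]; X=(np.c_[U.ravel(),V.ravel(),np.ones(U.size)]@np.linalg.inv(m["mtx"]).T)*d.reshape(-1,1)
    return np.median(((X-m["t"])@m["R"])[:,2]).round(4)
print("w1",z("w1",(374,394),(206,224)),"now",z("w6",(255,300),(220,250)),"plate",z("w6",(270,295),(60,180)),"lug",z("w6",(308,332),(90,140)))
o=ctrl.get_obs();print(o["tool_pos"],o["force"],o["opening"],o["gripper_force"],o["clock"])
E
```

```text
w1 0.0447 now 0.0447 plate 0.0506 lug 0.0726
[0.52063765 0.13581678 0.05070247] [-1.83784451 -1.48308022  5.9395999 ] 0.01395456832027465 30.002841353416443 15.6
```

The plate and lug heights match a seated plate (+6 and +28 mm), and the pin has dropped about 3 mm. I'll make one small probe backwards to centre in the notch.

```bash
cat >>h.py <<'E'
def pin():
    m=imaging.camera_model("wrist"); p,d=imaging.snapshot("wrist")
    h=cv2.cvtColor(p,cv2.COLOR_BGR2HSV); k=(h[...,1]>120)&(h[...,0]>15)&(h[...,0]<32)&(h[...,2]>140)&(d>0)
    k[:,:300]=0;k[:,345:]=0;k[:210]=0;k[252:]=0
    v,u=np.where(k); X=(np.c_[u,v,np.ones(len(u))]@np.linalg.inv(m["mtx"]).T)*d[v,u][:,None]
    W=((X-m["t"])@m["R"])[:,2]; o=ctrl.get_obs()
    print("pin",np.median(W).round(5),np.percentile(W,80).round(5),"y",np.round(o["tool_pos"][1],4),"Frail",np.dot(o["force"][:2],[-.2647,.9643]).round(2))
E
python3 -c "import h;h.pin()"
python3 -m crank '[[[0.00016,-0.00058,0],[0,0,0],-1],[[0,0,0],[0,0,0],-1],[[0,0,0],[0,0,0],-1]]' >/dev/null; python3 -c "import h;h.pin()"
python3 -m crank '[[[0.00016,-0.00058,0],[0,0,0],-1],[[0,0,0],[0,0,0],-1],[[0,0,0],[0,0,0],-1]]' >/dev/null; python3 -c "import h;h.pin()"
python3 -m crank '[[[0.00016,-0.00058,0],[0,0,0],-1],[[0,0,0],[0,0,0],-1],[[0,0,0],[0,0,0],-1]]' >/dev/null; python3 -c "import h;h.pin()"
```

```text
pin 0.05486 0.05541 y 0.1358 Frail -1.28
pin 0.05485 0.05529 y 0.1357 Frail 2.56
pin 0.05486 0.05531 y 0.1355 Frail 4.15
pin 0.05487 0.05537 y 0.1353 Frail 6.46
```

The carriage resists in both directions with a constant low pin, so the ball is seated. I'll return to the force-neutral point and hand in.

```bash
python3 -m crank '[[[-0.0002,0.0008,0],[0,0,0],-1],[[0,0,0],[0,0,0],-1],[[0,0,0],[0,0,0],-1],[[0,0,0],[0,0,0],-1],[[0,0,0],[0,0,0],-1]]'; python3 -c "
import h;h.pin()
from plant import close_job;print(close_job())"
```

```text
clock: 17.2
tool_pos: [0.5208, 0.1354, 0.0507]
orientation: [-180.0, 0.0, 15.3]
force: [-4.8, 1.8, 6.6]
opening: 0.0136
gripper_force: 30.0
pin 0.05483 0.05536 y 0.1355 Frail 3.39
the job is handed in; nothing more can be done
None
```

The strap plate was laid flat in the nest and released, then the carriage was slid about 86 mm until the ball seated in the notch; I handed in at about 17 s with the grip still held, the plate still in the nest, and about 3 N of residual push along the rail.

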